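# Bleed the bottling manifold with the bleed pen

### The arm

A 6-joint arm with a two-finger parallel gripper is mounted at the origin on the work surface. World frame = base frame: x ahead of the robot, y to its left, z up, the work surface at z = 0. Lengths are in m, angles in rad, forces in N, time in s.
With the tool pointing down it reaches from about 0.275 to 0.725 m from the base axis. Payload 5.6 kg.
Tool frame: the origin (TCP) lies midway between the tips of the shut fingers; the grasp point (between the pads) lies 19 mm behind it; z points along the fingers, y is the line along which they close (so a half turn about z gives the same grasp; the last joint's range is limited). The gripper opens to 85 mm and grips with 20 to 120 N. Pads are 22 mm wide; open, the fingers measure 114 mm over their backs; the gripper's body (76 mm by 85 mm) begins 54 mm behind the grasp point. The pads swing forward as they close: fully open they stand 13 mm farther back than shut.
Start: joints at [1.611, 0.255, 0.108, 0, -1.424, -0.285], TCP at [0.133, 0.534, 0.196] pointing down, gripper open.
Joint ranges: [-2.95, 2.95], [-1.21, 1.97], [-1.09, 1.5], [-2.87, 1.71], [-2.94, -0.07], [-3.05, 3.05]. Speed limits (rad/s): [2.57, 2.57, 3.14, 3.14, 3.14, 3.14].

### API

Orientations are given as a unit quaternion [w, x, y, z].
In Python, from workcell import bot gives the robot as it stands.
- The arm moves only by the tool apply_moves, never from a script. Its argument "steps" is a list of rows, each a list of 5 numbers: the closure, from 0 (fully open) to 1 (shut), then the shift along the world's x, y, z in units of 1 m (1.0 is 1 m), then the turn about the world's z in units of pi/4 rad (1.0 is pi/4 rad). A call has 1 to 8 rows; each row is the pose to reach, as a shift and turn from the pose commanded when the call began; what a row does not reach only later rows make up. A row lasts 1/12 s, in which the tool goes at most 41.7 mm and 7.16 degrees, less where a joint would pass 70% of its speed; a pose out of reach is approached as far as the arm can. A call with a number of a shift or a turn outside -1 to 1 is refused whole. A call with a gripper value outside its range is refused whole. The fingers move at their own pace and stop on an object; "squeeze" is the grip in N (left out, the last holds). Time passes only in rows, so rows that repeat a pose let the fingers close. It gives the time, the measured TCP pose, the force, the opening and the grip force at its end, in the units of the state.
- bot.sense(): the state, without advancing time (a new reading comes with each control period).
- bot.grab_frame(name): name is "scene" or "side" or "wrist"; returns the picture (400x640x3 uint8, red, green, blue); there is no depth.
- bot.calibration(name): a dict with "K" (3x3 intrinsics, pixels), "k1" (the pictures are not rectified: a ray, as slopes to the right and down, at radius r is drawn at 1 + k1 r^2 times it, then the intrinsics apply), "camera_from_world" (4x4, takes a point from world to camera coordinates). Camera axes: x right, y down, z forward; pixel columns grow to the right and rows downward; lengths in m; the calibration is good to about 2 mm. A picture is of the moment at which its call begins: read the wrist's pose just before it. calibration takes no time and is no camera call; for the wrist camera it gives the pose at the moment of the call.
- bot.finish_job(): hands the job in; it is judged then, once.
Trained networks look in the newest picture that a camera, given by its name, has taken for a name from the list of things; names that differ only in an ending like _2 or _b are one class to them, and where a whole thing is asked for, a point or a joint stands for the part that bears it (a point fixed in the world has none). Each returns a list of dicts, best first, with "score" (0 to 1); they miss things now and then, are a little off and sometimes report something else, mostly with a low value. They report only what shows in the picture. A call takes as long as a camera call. They do not tell look-alikes from the thing itself.
- bot.find_in(label, camera): "xyz" ([x, y, z] in m, in world coordinates, good to about 4 mm: the middle of the surface that is visible of it).
- bot.trace(label, camera): "region" (400x640 bool, what is visible of it).
- bot.landmark_of(label, camera): "xyz" ([x, y, z] in m, in world coordinates, good to about 4 mm: a listed point, or the origin of a listed thing).
The state is a dict: "clock": time; "joints": joint angles; "joint_vel": joint speeds; "tau": joint torques, N m; "tcp_pos": TCP position; "eef_rot": TCP orientation; "ft_force": force on the tool from outside, world axes, zero at the start; "wrist_torque": the same for the moment, N m; "opening": finger opening in m; "grasp_force": force on a finger pad.
Only numpy, scipy, OpenCV 4.12 (cv2) and the standard library are available. Lean on these libraries where they do the work, as an engineer would, in place of code of your own. Each camera call takes 0.05 s, during which the arm holds its last target. There are 200 camera calls.

### The job

Bleed the gas manifold on the bottling bench: take the orange bleed pen from its stand and, with its tip, push the sprung pin inside the red valve about 8 mm down (it takes about 10 N), hold it so for a full second and let it spring back, then do the same at the blue valve. The pins sit at unknown depths in their sleeves, so feel for each one, and never ram it down to its stop. Leave the yellow valve's pin and the bottle, bowl and wrench alone, and finish with the pen standing in its stand again.

Things in the scene. Friction and masses are not known exactly. Their poses are not given: they have to be found in the camera images.
- pen: bleed pen, 138 mm long, about 90 g: a steel rod 8 mm across with a round tip (first 70 mm), an aluminium collar 32 mm across (70 to 76 mm), then a round orange handle 25 mm across (76 to 138 mm). Origin at the tip, z along the pen towards the handle. At the start it stands in the stand, tip down, collar resting on the tube.
- stand: fixed pen stand: a steel plate 90 x 90 x 8 mm with an upright black tube 38 mm across in its middle, bore 17 mm, top of the tube 80 mm above the bench. Origin under the centre on the bench, z up. With the pen standing in it the pen's tip is 10 mm above the origin.
- manifold: fixed gas manifold: a steel foot plate 90 x 250 x 10 mm with an aluminium bar 45 mm wide on it, its top 45 mm above the bench; long side along its y, three valves on top at y = -75, 0 and 75 mm. Origin under its centre on the bench.
- valve_red: red bleed valve on the manifold: a steel flange 42 mm across and 8 mm high, carrying an upright red sleeve 27 mm across with a round bore 20 mm across, open at the top. Origin on the axis at the underside (45 mm above the bench); the mouth is 53 mm above the origin, z up. The three valves stand 75 mm apart in any order.
- pin_red (a joint): the sprung pin inside the red valve, its pushed-down travel in m: 0 = at rest, 0.014 = driven against its stop. Its brass head, 17 mm across with a flat top, fills the bore; at rest that top lies somewhere between 4 and 22 mm below the mouth (it differs from valve to valve and is not given: feel for it). Force to push: 2 N to start, then 1 N per mm (7 N at 5 mm, 10 N at 8 mm, 14 N at 12 mm).
- valve_blue: blue bleed valve on the manifold: a steel flange 42 mm across and 8 mm high, carrying an upright blue sleeve 27 mm across with a round bore 20 mm across, open at the top. Origin on the axis at the underside (45 mm above the bench); the mouth is 53 mm above the origin, z up. The three valves stand 75 mm apart in any order.
- pin_blue (a joint): the sprung pin inside the blue valve, its pushed-down travel in m: 0 = at rest, 0.014 = driven against its stop. Its brass head, 17 mm across with a flat top, fills the bore; at rest that top lies somewhere between 4 and 22 mm below the mouth (it differs from valve to valve and is not given: feel for it). Force to push: 2 N to start, then 1 N per mm (7 N at 5 mm, 10 N at 8 mm, 14 N at 12 mm).
- valve_yellow: yellow bleed valve on the manifold: a steel flange 42 mm across and 8 mm high, carrying an upright yellow sleeve 27 mm across with a round bore 20 mm across, open at the top. Origin on the axis at the underside (45 mm above the bench); the mouth is 53 mm above the origin, z up. The three valves stand 75 mm apart in any order.
- pin_yellow (a joint): the sprung pin inside the yellow valve, its pushed-down travel in m: 0 = at rest, 0.014 = driven against its stop. Its brass head, 17 mm across with a flat top, fills the bore; at rest that top lies somewhere between 4 and 22 mm below the mouth (it differs from valve to valve and is not given: feel for it). Force to push: 2 N to start, then 1 N per mm (7 N at 5 mm, 10 N at 8 mm, 14 N at 12 mm).
- bottle: bystander: upright brown glass bottle 61 mm across, 230 mm high, 0.55 kg; origin under its centre.
- bowl: bystander: blue plastic bowl 130 mm across the rim, 55 mm high; origin under its centre.
- wrench: bystander: steel wrench 160 mm long lying on the bench along its x.
Things that resemble listed ones, but are neither listed nor needed, are in the scene too. There is more than one size of the pen; the one meant has the size given above.

How it is judged:
On the way, in this order (a step that is already met when the one before it is completed fails the run):
1. the pen's tip holds the red valve's pin at least 5 mm down (value of joint pin_red above 0.005 m and horizontal distance between pen and valve_red below 0.009 m), for 0.7 s.
2. the red pin has sprung back (value of joint pin_red below 0.0015 m), for 0.1 s.
3. the pen's tip holds the blue valve's pin at least 5 mm down (value of joint pin_blue above 0.005 m and horizontal distance between pen and valve_blue below 0.009 m), for 0.7 s.
4. the blue pin has sprung back (value of joint pin_blue below 0.0015 m), for 0.1 s.
At the end, for the whole second after the job is handed in: The pen stands at rest in its stand (tip within 8 mm of the stand's axis and under 18 mm above the bench, tilted less than 0.15 rad) and all three pins are up again (within 1.5 mm) (horizontal distance between pen and stand below 0.008 m and z of pen in the frame of stand below 0.018 m and angle between pen's own z axis and vertical below 0.15 rad and linear speed of pen below 0.02 m/s and value of joint each of pin_red, pin_blue, pin_yellow below 0.0015 m); the robot touches nothing.
It fails at once if the red or blue pin is rammed to its stop (pushed more than 12 mm) (value of joint any of pin_red, pin_blue above 0.012 m).
It fails at once if the yellow valve's pin is pushed (more than 2 mm) (value of joint pin_yellow above 0.002 m).
It fails at once if the bottle, bowl or wrench is disturbed (moved more than 20 mm) (distance of any of bottle, bowl, wrench from where it was at the start of the episode above 0.02 m).
It also fails if it takes over 64 s, if anything falls off the work surface, if the arm or the gripper's body presses on something with over 40 N, if the wrist force passes 120 N, or if a joint passes its speed limit or range.

## Working session

There is one attempt and no reset: what is moved stays moved. The work goes in short steps, Python scripts to look and compute and a tool call to move; the robot and the scene stay as the last step left them, time stands still between calls to the robot, and variables do not carry over. Pictures are saved under pics/ and viewed, at most 10 in all, crops included, and the job is handed in when it is done.

Besides the shell and the picture viewer there is one more tool, called after "Emit:" by a JSON object that holds its "name" and its "arguments", one argument or row to a line. apply_moves: Moves the arm, as the interface text tells. Its arguments: {"type":"object","properties":{"steps":{"type":"array"},"squeeze":{"type":"number"}},"required":["steps"]}

```bash
mkdir -p pics; python3 - <<'E'
from workcell import bot
import cv2
s=bot.sense();print(s)
for c in("scene","side"):
    im=bot.grab_frame(c);cv2.imwrite(f"pics/{c}0.png",im[:,:,::-1])
    for l in("pen","stand","manifold","valve_red","valve_blue","valve_yellow","bottle","bowl","wrench"):
        print(c,l,[(d["xyz"].round(3).tolist() if hasattr(d["xyz"],"round") else d["xyz"],round(d["score"],2)) for d in bot.landmark_of(l,c)])
E
```

```text
{'clock': 0.0, 'joints': array([ 1.61061513e+00,  2.55784886e-01,  1.06963247e-01, -4.89237304e-04,
       -1.42390069e+00, -2.84602086e-01]), 'joint_vel': array([ 0.0002272 , -0.00070892, -0.00069854,  0.00039498,  0.00044679,
       -0.00221212]), 'tau': array([ 2.62284839e-04, -3.86628699e+01,  2.37940156e+01,  5.36492631e+00,
       -6.11844487e-03,  4.15246078e-06]), 'tcp_pos': array([0.13309329, 0.53305392, 0.19525733]), 'eef_rot': array([ 9.89434370e-04,  9.92514598e-01, -1.22122012e-01, -8.32487221e-05]), 'ft_force': array([-0.06639624,  0.51430998,  0.23692143]), 'wrist_torque': array([ 0.01388471, -0.00229641, -0.01651319]), 'grasp_force': 0.0, 'opening': 0.08525592694245045}
scene pen [([0.6328, -0.336, -0.0004], 0.63), ([0.4437, -0.2083, -0.0016], 0.59)]
scene stand [([0.5322, -0.2255, -0.0027], 0.92)]
scene manifold [([0.5474, 0.0391, 0.0037], 0.98)]
scene valve_red [([0.55, 0.0341, 0.0445], 0.73), ([0.7928, 0.0403, 0.0021], 0.21)]
scene valve_blue [([0.5325, 0.1139, 0.0417], 0.53)]
scene valve_yellow [([0.5632, -0.0361, 0.0442], 0.81)]
scene bottle [([0.4433, 0.3862, 0.001], 0.78)]
scene bowl [([0.7422, -0.1935, 0.0017], 0.96), ([0.5649, -0.0346, 0.0456], 0.3)]
scene wrench [([0.7951, 0.0432, -0.0007], 0.65)]
side pen [([0.6319, -0.3311, -0.0021], 0.96), ([0.44, -0.2101, -0.0059], 0.92)]
side stand [([0.5371, -0.2207, -0.0008], 0.64)]
side manifold [([0.5483, 0.0383, 0.0034], 0.93)]
side valve_red [([0.5474, 0.0385, 0.0464], 0.55)]
side valve_blue [([0.5297, 0.1111, 0.0469], 0.65)]
side valve_yellow [([0.5621, -0.0357, 0.0391], 0.83)]
side bottle [([0.4431, 0.386, 0.0021], 0.62)]
side bowl [([0.741, -0.1911, 0.0025], 0.88)]
side wrench [([0.7955, 0.0463, 0.0001], 0.64)]
```

View pics/scene0.png

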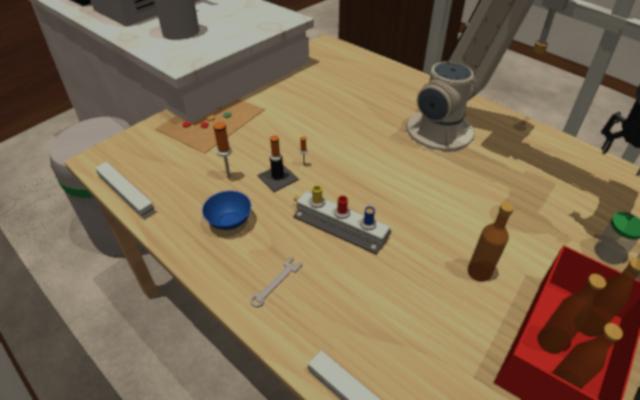

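View pics/side0.png

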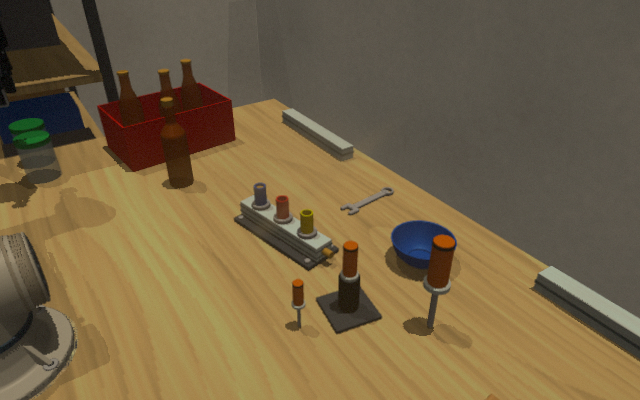

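The scene picture shows the target pen in its black stand at about (276,150). A larger look-alike is at (222,140) and a smaller one at (303,145). The valves run yellow (317,195), red (342,205), blue (369,214). Next I move above the manifold and look with the wrist camera.

Emit:
{"name": "apply_moves", "arguments": {
  "steps": [
    [0,0.34,-0.49,0.13,0],
    [0,0.34,-0.49,0.13,0],
    [0,0.34,-0.49,0.13,0],
    [0,0.34,-0.49,0.13,0],
    [0,0.34,-0.49,0.13,0],
    [0,0.34,-0.49,0.13,0],
    [0,0.34,-0.49,0.13,0],
    [0,0.34,-0.49,0.13,0]
  ],
  "squeeze": 60
}}

```text
clock: 1.67
tcp_pos: [0.3195, 0.2642, 0.268]
eef_rot: [-0.0, 0.993, -0.122, 0.0]
ft_force: [0.9, -0.3, 0.0]
opening: 0.0851
grasp_force: 0.0
```

Emit:
{"name": "apply_moves", "arguments": {
  "steps": [
    [0,0.155,-0.225,0.05,0],
    [0,0.155,-0.225,0.05,0],
    [0,0.155,-0.225,0.05,0],
    [0,0.155,-0.225,0.05,0],
    [0,0.155,-0.225,0.05,0],
    [0,0.155,-0.225,0.05,0],
    [0,0.155,-0.225,0.05,0],
    [0,0.155,-0.225,0.05,0]
  ]
}}

```text
clock: 2.33
tcp_pos: [0.4761, 0.0373, 0.3174]
eef_rot: [0.001, 0.992, -0.125, 0.0]
ft_force: [0.4, 0.9, -0.7]
opening: 0.0853
grasp_force: 0.0
```

```bash
python3 - <<'E'
from workcell import bot
import cv2,numpy as np
print(bot.sense()["tcp_pos"]);C=bot.calibration("wrist");print(C)
im=bot.grab_frame("wrist");cv2.imwrite("pics/w1.png",im[:,:,::-1]);np.save("w1.npy",C["camera_from_world"])
for l in("pen","stand","manifold","valve_red","valve_blue","valve_yellow"):
    print(l,[(d["xyz"],round(d["score"],2)) for d in bot.landmark_of(l,"wrist")])
E
```

```text
[0.47609763 0.03729698 0.31741752]
{'K': array([[309.37083458,   0.        , 320.49582014],
       [  0.        , 309.37083458, 200.00634687],
       [  0.        ,   0.        ,   1.        ]]), 'k1': -0.058535253985644964, 'camera_from_world': array([[-2.46957731e-01, -9.69026184e-01,  3.65584825e-04,
         1.54504491e-01],
       [-9.18063217e-01,  2.34090449e-01,  3.19939979e-01,
         3.47691403e-01],
       [-3.10115797e-01,  7.86760215e-02, -9.47437743e-01,
         6.40476827e-01],
       [ 0.00000000e+00,  0.00000000e+00,  0.00000000e+00,
         1.00000000e+00]])}
pen [([0.4379, -0.2081, -0.0032], 0.77)]
stand [([0.5354, -0.2243, -0.0018], 0.91)]
manifold [([0.5505, 0.0361, -0.0017], 0.72)]
valve_red [([0.5513, 0.0352, 0.0435], 0.64)]
valve_blue [([0.533, 0.1085, 0.0463], 0.77)]
valve_yellow [([0.5649, -0.0337, 0.0473], 0.7)]
```

View pics/w1.png

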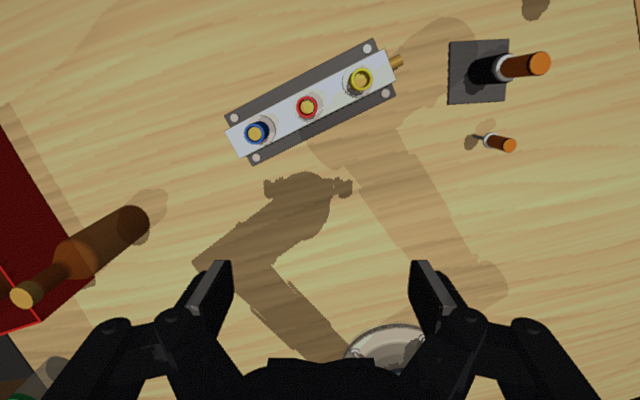

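The wrist picture shows the blue, red and yellow mouths at (256,133), (307,107) and (360,80), and the pen's top in the stand at (540,63). I'll fit the sleeves precisely by colour, then move on to the stand.

```bash
cat > h.py <<'E'
import cv2,numpy as np
from scipy.optimize import least_squares
def proj(P,C,T):
    K=C["K"];c=np.atleast_2d(P)@T[:3,:3].T+T[:3,3];s=c[:,:2]/c[:,2:]
    s=s*(1+C["k1"]*(s**2).sum(1,keepdims=True));return s*K[0,0]+K[:2,2]
def cyl(x,y,r,z0,z1):
    a=np.linspace(0,2*np.pi,60);return np.vstack([np.c_[x+r*np.cos(a),y+r*np.sin(a),0*a+z] for z in(z0,z1)])
def cen(p):
    m=cv2.moments(cv2.convexHull(p.astype(np.float32)));return np.array([m["m10"],m["m01"]])/m["m00"],m["m00"]
def fit(mask,C,T,r,z0,z1,g):
    n,l,st,ce=cv2.connectedComponentsWithStats(mask.astype(np.uint8))
    pg=proj([*g,(z0+z1)/2],C,T)[0]
    k=min((i for i in range(1,n) if st[i,4]>25),key=lambda i:np.hypot(*(ce[i]-pg)))
    q=np.argwhere(l==k)[:,::-1];c,A=cen(q)
    f=lambda v:cen(proj(cyl(v[0],v[1],r,z0,z1),C,T))[0]-c
    s=least_squares(f,g,x_scale=.01);return s.x.round(4),A,cen(proj(cyl(*s.x,r,z0,z1),C,T))[1],q.min(0),q.max(0)
E
python3 - <<'E'
from workcell import bot
from h import *
C=bot.calibration("wrist");T=np.load("w1.npy");im=cv2.imread("pics/w1.png")
H,S,V=[a.astype(int) for a in cv2.split(cv2.cvtColor(im,cv2.COLOR_BGR2HSV))]
ms={"red":((H<6)|(H>172))&(S>140)&(V>60),"blue":(H>100)&(H<125)&(S>120)&(V>40),"yellow":(H>22)&(H<35)&(S>170)&(V>60)}
for n,g in(("red",(.55,.036)),("blue",(.5325,.111)),("yellow",(.5635,-.035))):
    print(n,fit(ms[n],C,T,.0135,.053,.098,g))
p=proj([[.5354,-.2243,.148],[.5354,-.2243,.08]],C,T);print(p)
E
```

```text
red (array([0.5479, 0.038 ]), 325.5, 394.00360731524415, array([297,  96]), array([316, 117]))
blue (array([0.5331, 0.112 ]), 381.5, 481.8111139732064, array([244, 122]), array([268, 143]))
yellow (array([ 0.5632, -0.0353]), 352.0, 474.8985446925508, array([349,  69]), array([371,  90]))
[[543.83555625  61.17491   ]
 [508.30824756  66.19820486]]
```

Emit:
{"name": "apply_moves", "arguments": {
  "steps": [
    [0,0,-0.26,0,0],
    [0,0,-0.26,0,0],
    [0,0,-0.26,0,0],
    [0,0,-0.26,0,0],
    [0,0,-0.26,0,0],
    [0,0,-0.26,0,0],
    [0,0,-0.26,0,0],
    [0,0,-0.26,0,0]
  ]
}}

```text
clock: 3.35
tcp_pos: [0.4735, -0.2208, 0.3165]
eef_rot: [0.0, 0.992, -0.123, -0.001]
ft_force: [0.5, 0.7, 0.6]
opening: 0.0858
grasp_force: 0.0
```

```bash
python3 - <<'E'
from workcell import bot
from h import *
print(bot.sense()["tcp_pos"]);C=bot.calibration("wrist")
T=C["camera_from_world"]
im=bot.grab_frame("wrist")[:,:,::-1].copy();cv2.imwrite("pics/w2.png",im);np.save("w2.npy",T)
for l in("pen","stand"):
    print(l,[(d["xyz"],round(d["score"],2)) for d in bot.landmark_of(l,"wrist")])
H,S,V=[a.astype(int) for a in cv2.split(cv2.cvtColor(im,cv2.COLOR_BGR2HSV))]
m=(H<18)&(S>190)&(V>60)
print(fit(m,C,T,.0125,.086,.148,(.5354,-.2235)))
E
```

```text
[ 0.47354286 -0.22082896  0.31652809]
pen [([0.5331, -0.2251, 0.0084], 0.88), ([0.4374, -0.2094, 0.0003], 0.76), ([0.6287, -0.3337, 0.0031], 0.68)]
stand [([0.5362, -0.2234, -0.001], 0.72)]
(array([ 0.5339, -0.2204]), 373.5, 457.04469077126123, array([297, 107]), array([318, 129]))
```

View pics/w2.png

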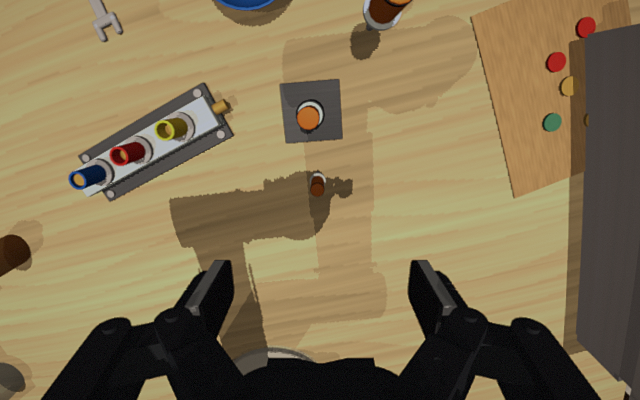

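The second wrist view shows the pen top at (308,118), centred on its stand plate, with the small look-alike at (317,183) well clear. I'll move above the pen and refine.

Emit:
{"name": "apply_moves", "arguments": {
  "steps": [
    [0,0.03,0,-0.03,0],
    [0,0.06,0,-0.06,0],
    [0,0.06,0,-0.09,0],
    [0,0.06,0,-0.09,0],
    [0,0.06,0,-0.09,0],
    [0,0.06,0,-0.09,0]
  ]
}}

```text
clock: 4.0
tcp_pos: [0.5348, -0.2188, 0.2303]
eef_rot: [0.001, 0.993, -0.121, 0.002]
ft_force: [-0.5, -0.0, 0.7]
opening: 0.0852
grasp_force: 0.0
```

```bash
python3 - <<'E'
from workcell import bot
from h import *
im=cv2.imread("pics/w2.png");C=bot.calibration("wrist");T2=np.load("w2.npy")
H,S,V=[a.astype(int) for a in cv2.split(cv2.cvtColor(im,cv2.COLOR_BGR2HSV))]
ms={"red":((H<6)|(H>172))&(S>140)&(V>60),"blue":(H>100)&(H<125)&(S>120)&(V>40),"yellow":(H>22)&(H<35)&(S>170)&(V>60)}
for n,g in(("red",(.548,.038)),("blue",(.533,.112)),("yellow",(.5635,-.035))):
    print(n,fit(ms[n],C,T2,.0135,.053,.098,g))
print(bot.sense()["tcp_pos"]);C=bot.calibration("wrist")
T=C["camera_from_world"]
im=bot.grab_frame("wrist")[:,:,::-1].copy();cv2.imwrite("pics/w3.png",im)
for l in("pen","stand"):
    print(l,[(d["xyz"],round(d["score"],2)) for d in bot.landmark_of(l,"wrist")])
H,S,V=[a.astype(int) for a in cv2.split(cv2.cvtColor(im,cv2.COLOR_BGR2HSV))]
m=(H<18)&(S>190)&(V>60)
print(fit(m,C,T,.0125,.086,.148,(.5345,-.222)))
print(proj([[.5345,-.222,.148]],C,T))
E
```

```text
red (array([0.5496, 0.0394]), 522.0, 675.6216524463962, array([110, 142]), array([144, 164]))
blue (array([0.5333, 0.1126]), 559.0, 689.472228246741, array([ 69, 165]), array([104, 188]))
yellow (array([ 0.5639, -0.0351]), 485.5, 637.6349631465855, array([155, 119]), array([186, 139]))
[ 0.53483633 -0.21878235  0.23031287]
pen [([0.4377, -0.21, -0.0028], 0.88), ([0.5344, -0.2238, 0.0094], 0.72), ([0.6261, -0.3351, 0.0009], 0.56)]
stand [([0.5343, -0.2236, 0.0001], 0.96)]
(array([ 0.5286, -0.2203]), 547.0, 967.7474587219767, array([311, 180]), array([338, 205]))
[[325.14471073 193.66634054]]
```

View pics/w3.png

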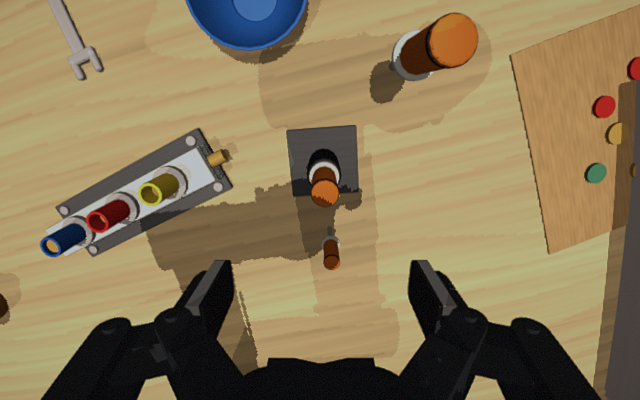

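The top disc is at (325,192), which puts the pen axis at about (0.5355, -0.2215), within 2 mm of my estimate. Descending and gripping.

Emit:
{"name": "apply_moves", "arguments": {
  "steps": [
    [0,0.001,-0.003,-0.03,0],
    [0,0.001,-0.003,-0.06,0],
    [0,0.001,-0.003,-0.09,0],
    [0,0.001,-0.003,-0.12,0],
    [0,0.001,-0.003,-0.133,0],
    [0,0.001,-0.003,-0.133,0],
    [0,0.001,-0.003,-0.133,0]
  ]
}}

```text
clock: 4.73
tcp_pos: [0.5355, -0.2224, 0.0956]
eef_rot: [0.0, 0.993, -0.122, 0.001]
ft_force: [1.1, 0.1, 0.8]
opening: 0.0857
grasp_force: 0.0
```

Emit:
{"name": "apply_moves", "arguments": {
  "steps": [
    [0.5,0,0,0,0],
    [1,0,0,0,0],
    [1,0,0,0,0],
    [1,0,0,0,0],
    [1,0,0,0,0],
    [1,0,0,0,0],
    [1,0,0,0,0],
    [1,0,0,0,0]
  ],
  "squeeze": 80
}}

```text
clock: 5.4
tcp_pos: [0.5356, -0.2224, 0.0951]
eef_rot: [0.0, 0.993, -0.122, 0.001]
ft_force: [-0.2, -0.1, 7.2]
opening: 0.0225
grasp_force: 78.4
```

Emit:
{"name": "apply_moves", "arguments": {
  "steps": [
    [1,0,0,0.02,0],
    [1,0,0,0.05,0],
    [1,0,0,0.09,0],
    [1,0,0,0.13,0],
    [1,0,0,0.13,0],
    [1,0,0,0.13,0],
    [1,0,0,0.13,0]
  ]
}}

```text
clock: 5.98
tcp_pos: [0.5345, -0.2214, 0.2229]
eef_rot: [-0.001, 0.993, -0.122, -0.001]
ft_force: [-0.3, 0.0, -1.6]
opening: 0.0222
grasp_force: 78.5
```

```bash
python3 - <<'E'
from workcell import bot
from h import *
s=bot.sense();print(s["tcp_pos"],s["ft_force"],s["grasp_force"],s["opening"])
for c in("scene","side","wrist"):
    im=bot.grab_frame(c)[:,:,::-1];cv2.imwrite(f"pics/{c}4.png",im)
    for l in ("pen","stand"): print(c,l,[(d["xyz"],round(d["score"],2)) for d in bot.landmark_of(l,c)])
im=cv2.imread("pics/side4.png")[180:340,250:470];sc=cv2.imread("pics/scene4.png")[80:240,190:410]
cv2.imwrite("pics/c4.png",cv2.resize(np.vstack([im,sc]),None,fx=1.8,fy=1.8,interpolation=2))
C=bot.calibration("side");p=s["tcp_pos"]
print(proj([p-[0,0,.085],p-[0,0,.015]],C,C["camera_from_world"])-[250,180])
C=bot.calibration("scene")
print(proj([p-[0,0,.085],p-[0,0,.015]],C,C["camera_from_world"])-[190,80])
E
```

```text
[ 0.53451283 -0.22138055  0.22293613] [-0.3416296   0.01631627 -1.63002935] 78.49448919296265 0.02221039762435137
scene pen [([0.6298, -0.3339, 0.0014], 0.94), ([0.4375, -0.2081, -0.0025], 0.7), ([0.5321, -0.2216, 0.1427], 0.48)]
scene stand [([0.5329, -0.2229, -0.0024], 0.81)]
side pen [([0.6297, -0.3332, -0.0026], 0.9), ([0.5317, -0.2206, 0.1347], 0.71)]
side stand [([0.5373, -0.2243, -0.0028], 0.82)]
wrist pen [([0.6268, -0.3365, 0.0032], 0.93)]
wrist stand [([0.5369, -0.2231, 0.0017], 0.88)]
[[ 99.41097391  68.36420836]
 [100.76982653  33.69530396]]
[[84.09039286 60.73374096]
 [82.15522783 39.19492421]]
```

View pics/c4.png

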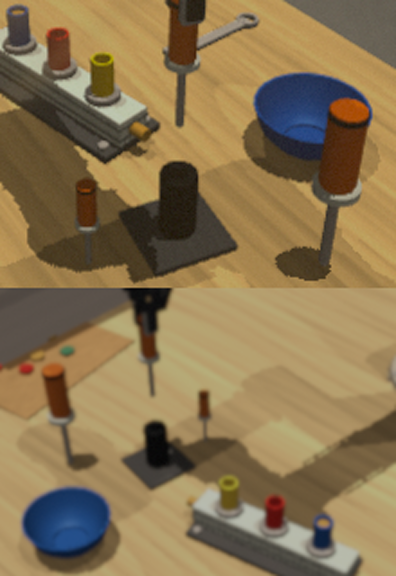

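The side crop shows the tip at (180,124) and the scene crop at (152,396). Both match the predicted tip directly under the TCP, and the pen is upright. Moving above red.

Emit:
{"name": "apply_moves", "arguments": {
  "steps": [
    [1,0.0155,0.26,0,0],
    [1,0.0155,0.26,0,0],
    [1,0.0155,0.26,0,0],
    [1,0.0155,0.26,0,0],
    [1,0.0155,0.26,0,0],
    [1,0.0155,0.26,0,0],
    [1,0.0155,0.26,0,0],
    [1,0.0155,0.26,0,0]
  ]
}}

```text
clock: 7.1
tcp_pos: [0.5504, 0.0412, 0.2238]
eef_rot: [-0.0, 0.993, -0.12, -0.0]
ft_force: [-0.1, -0.6, -0.7]
opening: 0.0221
grasp_force: 78.7
```

Emit:
{"name": "apply_moves", "arguments": {
  "steps": [
    [1,0,0,-0.01,0],
    [1,0,0,-0.02,0],
    [1,0,0,-0.025,0],
    [1,0,0,-0.025,0],
    [1,0,0,-0.025,0]
  ]
}}

```text
clock: 7.52
tcp_pos: [0.5501, 0.0369, 0.1986]
eef_rot: [0.0, 0.992, -0.123, -0.001]
ft_force: [0.7, -0.4, -1.0]
opening: 0.0222
grasp_force: 78.7
```

```bash
python3 - <<'E'
from workcell import bot
from h import *
s=bot.sense();p=s["tcp_pos"];print(p,s["ft_force"])
crops=[]
for c in("scene","side"):
    im=bot.grab_frame(c)[:,:,::-1];C=bot.calibration(c);T=C["camera_from_world"]
    t,=proj(p-[0,0,.085],C,T);m,=proj([.549,.0385,.098],C,T)
    o=(t-[45,35]).astype(int);crops.append(cv2.resize(im[o[1]:o[1]+75,o[0]:o[0]+90],None,fx=4,fy=4,interpolation=2))
    print(c,((t-o)*4).round(),((m-o)*4).round(),[(d["xyz"],round(d["score"],2)) for d in bot.landmark_of("pen",c)],[d["xyz"] for d in bot.landmark_of("valve_red",c)])
cv2.imwrite("pics/c5.png",np.hstack(crops))
E
```

```text
[0.5501161  0.03687787 0.19861246] [ 0.70717874 -0.4236049  -0.9539724 ]
scene [181. 142.] [183. 160.] [([0.6313, -0.3336, 0.0028], 0.63), ([0.55, 0.035, 0.1153], 0.6), ([0.4439, -0.2087, -0.0011], 0.47)] [[0.5498, 0.0322, 0.0411]]
side [183. 143.] [181. 168.] [([0.4402, -0.2103, -0.0025], 0.85), ([0.6324, -0.3317, -0.0013], 0.61)] [[0.5466, 0.0357, 0.0466]]
```

View pics/c5.png

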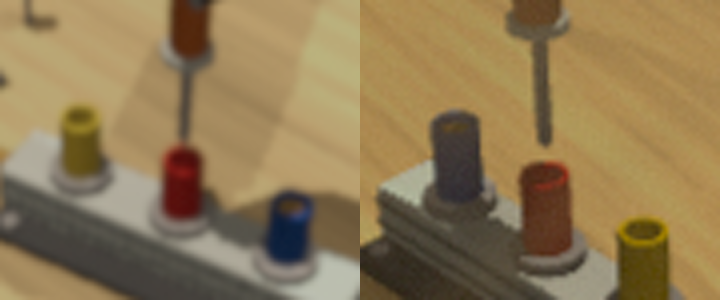

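Both views put the tip centred above the red mouth: scene crop (183,143) over (183,155), side crop (545,143) over (544,172). Now I go in and feel for the pin.

Emit:
{"name": "apply_moves", "arguments": {
  "steps": [
    [1,0,0,-0.006,0],
    [1,0,0,-0.012,0],
    [1,0,0,-0.018,0],
    [1,0,0,-0.018,0],
    [1,0,0,-0.018,0]
  ]
}}

```text
clock: 8.23
tcp_pos: [0.5501, 0.0379, 0.1805]
eef_rot: [0.0, 0.993, -0.122, -0.001]
ft_force: [-1.0, 1.1, -0.2]
opening: 0.0218
grasp_force: 78.7
```

Emit:
{"name": "apply_moves", "arguments": {
  "steps": [
    [1,0,0,-0.002,0],
    [1,0,0,-0.004,0],
    [1,0,0,-0.005,0],
    [1,0,0,-0.005,0],
    [1,0,0,-0.005,0]
  ]
}}

```text
clock: 8.65
tcp_pos: [0.5505, 0.038, 0.1762]
eef_rot: [0.0, 0.993, -0.122, 0.0]
ft_force: [0.5, 0.5, -0.4]
opening: 0.0218
grasp_force: 78.7
```

Emit:
{"name": "apply_moves", "arguments": {
  "steps": [
    [1,0,0,-0.002,0],
    [1,0,0,-0.004,0],
    [1,0,0,-0.004,0],
    [1,0,0,-0.004,0]
  ]
}}

```text
clock: 8.98
tcp_pos: [0.5503, 0.038, 0.172]
eef_rot: [0.0, 0.993, -0.122, -0.0]
ft_force: [0.3, 0.4, -0.4]
opening: 0.0221
grasp_force: 78.7
```

Emit:
{"name": "apply_moves", "arguments": {
  "steps": [
    [1,0,0,-0.002,0],
    [1,0,0,-0.004,0],
    [1,0,0,-0.004,0],
    [1,0,0,-0.004,0]
  ]
}}

```text
clock: 9.32
tcp_pos: [0.5503, 0.038, 0.168]
eef_rot: [0.0, 0.993, -0.122, -0.0]
ft_force: [0.4, 1.3, -0.1]
opening: 0.0224
grasp_force: 78.7
```

Emit:
{"name": "apply_moves", "arguments": {
  "steps": [
    [1,0,0,-0.002,0],
    [1,0,0,-0.004,0],
    [1,0,0,-0.004,0],
    [1,0,0,-0.004,0]
  ]
}}

```text
clock: 9.65
tcp_pos: [0.5507, 0.038, 0.1645]
eef_rot: [-0.0, 0.993, -0.122, 0.0]
ft_force: [-0.0, 0.4, 1.2]
opening: 0.0222
grasp_force: 78.8
```

Emit:
{"name": "apply_moves", "arguments": {
  "steps": [
    [1,0,0,-0.0015,0],
    [1,0,0,-0.003,0],
    [1,0,0,-0.003,0],
    [1,0,0,-0.003,0]
  ]
}}

```text
clock: 9.98
tcp_pos: [0.5508, 0.038, 0.1616]
eef_rot: [-0.0, 0.993, -0.122, 0.0]
ft_force: [-0.1, 0.6, 3.5]
opening: 0.0223
grasp_force: 79.0
```

Emit:
{"name": "apply_moves", "arguments": {
  "steps": [
    [1,0,0,-0.002,0],
    [1,0,0,-0.003,0],
    [1,0,0,-0.003,0],
    [1,0,0,-0.003,0]
  ]
}}

```text
clock: 10.32
tcp_pos: [0.551, 0.038, 0.1588]
eef_rot: [-0.0, 0.993, -0.122, 0.001]
ft_force: [-0.3, -0.0, 6.0]
opening: 0.0224
grasp_force: 79.2
```

Emit:
{"name": "apply_moves", "arguments": {
  "steps": [
    [1,0,0,-0.0015,0],
    [1,0,0,-0.003,0],
    [1,0,0,-0.003,0],
    [1,0,0,-0.003,0]
  ]
}}

```text
clock: 10.65
tcp_pos: [0.5514, 0.0379, 0.1565]
eef_rot: [-0.0, 0.993, -0.122, 0.001]
ft_force: [-1.0, -0.6, 8.2]
opening: 0.0218
grasp_force: 79.5
```

Emit:
{"name": "apply_moves", "arguments": {
  "steps": [
    [1,0,0,0,0],
    [1,0,0,0,0],
    [1,0,0,0,0],
    [1,0,0,0,0],
    [1,0,0,0,0],
    [1,0,0,0,0],
    [1,0,0,0,0],
    [1,0,0,0,0]
  ]
}}

```text
clock: 11.32
tcp_pos: [0.5514, 0.0379, 0.1566]
eef_rot: [-0.0, 0.993, -0.122, 0.001]
ft_force: [-0.9, -0.4, 7.4]
opening: 0.0223
grasp_force: 79.6
```

Emit:
{"name": "apply_moves", "arguments": {
  "steps": [
    [1,0,0,0,0],
    [1,0,0,0,0],
    [1,0,0,0,0],
    [1,0,0,0,0],
    [1,0,0,0,0],
    [1,0,0,0,0]
  ]
}}

```text
clock: 11.82
tcp_pos: [0.5514, 0.0379, 0.1566]
eef_rot: [-0.0, 0.993, -0.122, 0.001]
ft_force: [-0.4, -0.8, 9.4]
opening: 0.0221
grasp_force: 79.6
```

Red is pressed about 7–8 mm and has been held for over 1 s. Retracting and moving to blue at (0.533, 0.112).

Emit:
{"name": "apply_moves", "arguments": {
  "steps": [
    [1,0,0,0.01,0],
    [1,0,0,0.025,0],
    [1,0,0,0.04,0],
    [1,0,0,0.055,0],
    [1,0,0,0.06,0],
    [1,0,0,0.06,0],
    [1,0,0,0.06,0]
  ]
}}

```text
clock: 12.4
tcp_pos: [0.5499, 0.0382, 0.2141]
eef_rot: [-0.0, 0.993, -0.122, -0.001]
ft_force: [0.5, -0.3, -0.6]
opening: 0.0221
grasp_force: 78.9
```

Emit:
{"name": "apply_moves", "arguments": {
  "steps": [
    [1,-0.008,0.03,0,0],
    [1,-0.016,0.06,0,0],
    [1,-0.016,0.074,0,0],
    [1,-0.016,0.074,0,0],
    [1,-0.016,0.074,-0.01,0],
    [1,-0.016,0.074,-0.017,0],
    [1,-0.016,0.074,-0.017,0],
    [1,-0.016,0.074,-0.017,0]
  ]
}}

```text
clock: 13.07
tcp_pos: [0.534, 0.1109, 0.197]
eef_rot: [0.001, 0.992, -0.123, -0.001]
ft_force: [0.4, -0.9, -1.0]
opening: 0.0224
grasp_force: 78.8
```

```bash
python3 - <<'E'
from workcell import bot
from h import *
s=bot.sense();p=s["tcp_pos"];print(p,s["ft_force"])
crops=[]
for c in("scene","side"):
    im=bot.grab_frame(c)[:,:,::-1];C=bot.calibration(c);T=C["camera_from_world"]
    t,=proj(p-[0,0,.085],C,T);m,=proj([.533,.112,.098],C,T)
    o=(t-[45,35]).astype(int);crops.append(cv2.resize(im[o[1]:o[1]+75,o[0]:o[0]+90],None,fx=4,fy=4,interpolation=2))
    print(c,((t-o)*4).round(),((m-o)*4).round())
cv2.imwrite("pics/c6.png",np.hstack(crops))
E
```

```text
[0.53396077 0.11094315 0.19701547] [ 0.37427646 -0.89326038 -1.01371533]
scene [184. 144.] [184. 160.]
side [182. 144.] [182. 165.]
```

View pics/c6.png

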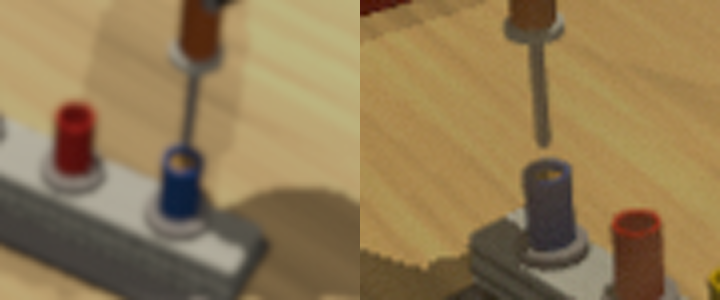

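The tip is over the blue mouth within about 2 mm (side crop (543,144) over (547,168)). The brass shows near the mouth, so this pin is shallower. Feeling carefully.

Emit:
{"name": "apply_moves", "arguments": {
  "steps": [
    [1,0,0.001,-0.006,0],
    [1,0,0.001,-0.012,0],
    [1,0,0.001,-0.015,0],
    [1,0,0.001,-0.015,0],
    [1,0,0.001,-0.015,0]
  ]
}}

```text
clock: 13.58
tcp_pos: [0.5343, 0.1129, 0.1829]
eef_rot: [0.0, 0.993, -0.122, -0.0]
ft_force: [-0.3, -0.8, -0.9]
opening: 0.0221
grasp_force: 78.8
```

Emit:
{"name": "apply_moves", "arguments": {
  "steps": [
    [1,0,0,-0.002,0],
    [1,0,0,-0.004,0],
    [1,0,0,-0.004,0],
    [1,0,0,-0.004,0]
  ]
}}

```text
clock: 13.92
tcp_pos: [0.5344, 0.113, 0.1791]
eef_rot: [0.0, 0.993, -0.122, -0.0]
ft_force: [0.4, 0.7, -0.4]
opening: 0.0219
grasp_force: 78.8
```

Emit:
{"name": "apply_moves", "arguments": {
  "steps": [
    [1,0,0,-0.002,0],
    [1,0,0,-0.004,0],
    [1,0,0,-0.004,0],
    [1,0,0,-0.004,0]
  ]
}}

```text
clock: 14.25
tcp_pos: [0.5349, 0.113, 0.1757]
eef_rot: [-0.0, 0.993, -0.122, 0.001]
ft_force: [0.2, 0.2, 2.6]
opening: 0.0219
grasp_force: 79.0
```

Emit:
{"name": "apply_moves", "arguments": {
  "steps": [
    [1,0,0,-0.0015,0],
    [1,0,0,-0.003,0],
    [1,0,0,-0.003,0],
    [1,0,0,-0.003,0]
  ]
}}

```text
clock: 14.58
tcp_pos: [0.5349, 0.1131, 0.1728]
eef_rot: [-0.0, 0.993, -0.122, 0.001]
ft_force: [-0.2, 0.4, 5.9]
opening: 0.0222
grasp_force: 79.2
```

Emit:
{"name": "apply_moves", "arguments": {
  "steps": [
    [1,0,0,-0.0015,0],
    [1,0,0,-0.003,0],
    [1,0,0,-0.0035,0],
    [1,0,0,-0.0035,0]
  ]
}}

```text
clock: 14.92
tcp_pos: [0.5353, 0.113, 0.1699]
eef_rot: [-0.0, 0.993, -0.122, 0.001]
ft_force: [-0.0, 0.3, 7.5]
opening: 0.0218
grasp_force: 79.6
```

Emit:
{"name": "apply_moves", "arguments": {
  "steps": [
    [1,0,0,0,0],
    [1,0,0,0,0],
    [1,0,0,0,0],
    [1,0,0,0,0],
    [1,0,0,0,0],
    [1,0,0,0,0],
    [1,0,0,0,0],
    [1,0,0,0,0]
  ]
}}

```text
clock: 15.58
tcp_pos: [0.5353, 0.113, 0.17]
eef_rot: [-0.0, 0.993, -0.122, 0.001]
ft_force: [-0.1, -0.1, 7.0]
opening: 0.0222
grasp_force: 79.7
```

Emit:
{"name": "apply_moves", "arguments": {
  "steps": [
    [1,0,0,0,0],
    [1,0,0,0,0],
    [1,0,0,0,0],
    [1,0,0,0,0],
    [1,0,0,0,0],
    [1,0,0,0,0]
  ]
}}

```text
clock: 16.08
tcp_pos: [0.5353, 0.113, 0.1701]
eef_rot: [-0.0, 0.993, -0.122, 0.001]
ft_force: [-0.9, -0.7, 7.9]
opening: 0.0222
grasp_force: 79.7
```

Blue is held at about 7 mm. Retracting and returning to the stand.

Emit:
{"name": "apply_moves", "arguments": {
  "steps": [
    [1,0,0,0.01,0],
    [1,0,0,0.025,0],
    [1,0,0,0.04,0],
    [1,0,0,0.055,0],
    [1,0,0,0.06,0],
    [1,0,0,0.06,0],
    [1,0,0,0.06,0]
  ]
}}

```text
clock: 16.67
tcp_pos: [0.5339, 0.1131, 0.2277]
eef_rot: [0.0, 0.993, -0.122, -0.001]
ft_force: [-0.1, -0.1, -1.2]
opening: 0.0224
grasp_force: 78.9
```

Emit:
{"name": "apply_moves", "arguments": {
  "steps": [
    [1,0,-0.28,0,0],
    [1,0,-0.28,0,0],
    [1,0,-0.28,0,0],
    [1,0,-0.28,0,0],
    [1,0,-0.28,0,0],
    [1,0,-0.28,0,0],
    [1,0,-0.28,0,0],
    [1,0,-0.28,0,0]
  ]
}}

```text
clock: 17.33
tcp_pos: [0.5329, -0.1717, 0.2267]
eef_rot: [0.001, 0.992, -0.125, -0.002]
ft_force: [0.8, 0.4, -0.8]
opening: 0.022
grasp_force: 78.9
```

Emit:
{"name": "apply_moves", "arguments": {
  "steps": [
    [1,0.0015,-0.03,0,0],
    [1,0.0015,-0.056,0,0],
    [1,0.0015,-0.056,-0.02,0],
    [1,0.0015,-0.056,-0.04,0],
    [1,0.0015,-0.056,-0.045,0],
    [1,0.0015,-0.056,-0.045,0],
    [1,0.0015,-0.056,-0.045,0]
  ]
}}

```text
clock: 17.92
tcp_pos: [0.5358, -0.2228, 0.1838]
eef_rot: [0.0, 0.993, -0.122, -0.0]
ft_force: [-0.9, -0.2, -1.1]
opening: 0.0223
grasp_force: 79.0
```

```bash
python3 - <<'E'
from workcell import bot
from h import *
s=bot.sense();p=s["tcp_pos"];print(p,s["ft_force"])
crops=[]
for c in("scene","side"):
    im=bot.grab_frame(c)[:,:,::-1];C=bot.calibration(c);T=C["camera_from_world"]
    t,=proj(p-[0,0,.085],C,T);m,=proj([.5353,-.2232,.08],C,T)
    o=(t-[45,35]).astype(int);crops.append(cv2.resize(im[o[1]:o[1]+75,o[0]:o[0]+90],None,fx=4,fy=4,interpolation=2))
    print(c,((t-o)*4).round(),((m-o)*4).round())
cv2.imwrite("pics/c7.png",np.hstack(crops))
E
```

```text
[ 0.53584781 -0.2228068   0.18375272] [-0.87086488 -0.16057156 -1.10347938]
scene [182. 140.] [184. 161.]
side [183. 142.] [182. 177.]
```

View pics/c7.png

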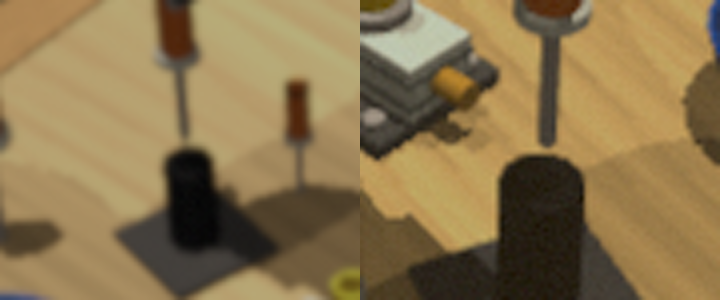

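The tip is about 2–3 mm off the tube axis: scene (184,137) against tube (189,160), side (547,145) against (541,175). I'll correct by roughly +2 mm in y, then lower.

Emit:
{"name": "apply_moves", "arguments": {
  "steps": [
    [1,-0.001,0.002,-0.006,0],
    [1,-0.001,0.002,-0.014,0],
    [1,-0.001,0.002,-0.022,0],
    [1,-0.001,0.002,-0.03,0],
    [1,-0.001,0.002,-0.03,0],
    [1,-0.001,0.002,-0.03,0]
  ]
}}

```text
clock: 18.52
tcp_pos: [0.5344, -0.2209, 0.1529]
eef_rot: [0.0, 0.993, -0.122, -0.001]
ft_force: [0.5, 0.5, 0.2]
opening: 0.022
grasp_force: 79.0
```

Emit:
{"name": "apply_moves", "arguments": {
  "steps": [
    [1,0,0,-0.01,0],
    [1,0,0,-0.022,0],
    [1,0,0,-0.034,0],
    [1,0,0,-0.046,0],
    [1,0,0,-0.054,0],
    [1,0,0,-0.056,0],
    [1,0,0,-0.056,0],
    [1,0,0,-0.056,0]
  ]
}}

```text
clock: 19.18
tcp_pos: [0.5354, -0.2212, 0.0982]
eef_rot: [0.0, 0.993, -0.122, 0.0]
ft_force: [1.5, 0.2, -0.2]
opening: 0.0219
grasp_force: 79.0
```

Emit:
{"name": "apply_moves", "arguments": {
  "steps": [
    [1,0,0,-0.0015,0],
    [1,0,0,-0.003,0],
    [1,0,0,-0.003,0],
    [1,0,0,-0.003,0]
  ]
}}

```text
clock: 19.52
tcp_pos: [0.5354, -0.2211, 0.0952]
eef_rot: [0.0, 0.993, -0.122, 0.001]
ft_force: [1.1, 0.3, -0.1]
opening: 0.022
grasp_force: 79.3
```

Emit:
{"name": "apply_moves", "arguments": {
  "steps": [
    [0.6,0,0,0,0],
    [0.4,0,0,0,0],
    [0.2,0,0,0,0],
    [0,0,0,0,0],
    [0,0,0,0,0],
    [0,0,0,0,0],
    [0,0,0,0,0]
  ]
}}

```text
clock: 20.1
tcp_pos: [0.5349, -0.221, 0.0947]
eef_rot: [0.0, 0.993, -0.122, -0.0]
ft_force: [-0.6, 0.1, -0.1]
opening: 0.0854
grasp_force: 0.0
```

Emit:
{"name": "apply_moves", "arguments": {
  "steps": [
    [0,0,0,0.02,0],
    [0,0,0,0.05,0],
    [0,0,0,0.09,0],
    [0,0,0,0.13,0],
    [0,0,0,0.17,0],
    [0,0,0,0.18,0],
    [0,0,0,0.18,0],
    [0,0,0,0.18,0]
  ]
}}

```text
clock: 20.77
tcp_pos: [0.5353, -0.2209, 0.2753]
eef_rot: [-0.0, 0.993, -0.122, 0.001]
ft_force: [0.5, 0.5, -1.4]
opening: 0.0858
grasp_force: 0.0
```

```bash
python3 - <<'E'
from workcell import bot
from h import *
crops=[]
for c in("scene","side"):
    im=bot.grab_frame(c)[:,:,::-1];C=bot.calibration(c);T=C["camera_from_world"]
    t,=proj([.535,-.222,.08],C,T);o=(t-[45,35]).astype(int)
    crops.append(cv2.resize(im[o[1]:o[1]+75,o[0]:o[0]+90],None,fx=4,fy=4,interpolation=2))
    for l in("pen","stand"):print(c,l,[(d["xyz"],round(d["score"],2)) for d in bot.landmark_of(l,c)])
cv2.imwrite("pics/c8.png",np.hstack(crops))
E
```

```text
scene pen [([0.6321, -0.3327, -0.0018], 0.93), ([0.4431, -0.2068, -0.001], 0.65)]
scene stand [([0.5314, -0.2246, -0.003], 0.97)]
side pen [([0.6266, -0.3325, -0.0032], 0.68), ([0.439, -0.2122, -0.0027], 0.66)]
side stand [([0.536, -0.2235, -0.004], 0.73)]
```

View pics/c8.png

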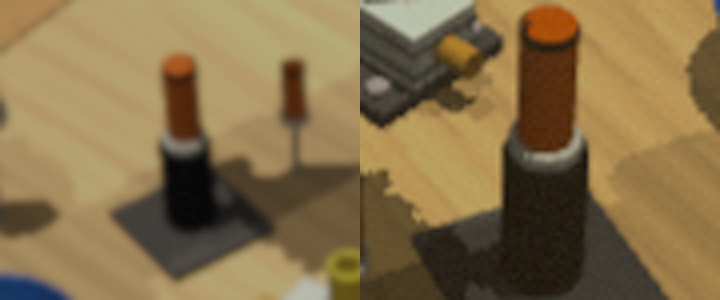

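The pen stands upright with its collar seated on the tube: scene crop at about (183,145), side crop at about (546,150). The gripper is clear, so I'm handing in.

```bash
python3 -c "
from workcell import bot
print(bot.finish_job())"
```

```text
the job is handed in; nothing more can be done
None
```

I pressed the red pin and then the blue pin about 7 mm each (judged from wrist force), held each for over a second and let them spring back; the pen stands in its stand again, and the job was handed in at about 21 s, with no verdict returned.

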